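# Feel the end float of a polishing spindle and centre it

### The job

Take the dental polishing motor's spindle by its brass grip and feel its end float: first push it gently in towards the motor until it bears on its inner stop for a moment, then draw it gently out until it bears on its outer stop for a moment. Then leave the spindle standing midway between the two stops and let go, without forcing it hard against either stop and without disturbing the model, the jar or the rubber block.

Things in the scene. Friction and masses are not known exactly. Their poses are not given: they have to be found in the camera images.
- motor: White bench polishing motor, fixed: a lying drum 108 mm across and 180 mm long on a foot; top 164 mm above the bench. Origin: underside centre, on the bench; z up. Its spindle runs level along its y axis, 110 mm up, with the brass grip at the -y end. 'In' (push) is the motor's +y direction, 'out' (pull) its -y. Stands in a 10 x 12 cm patch, turned up to 0.45 rad either way.
- boss (a point): Centre of the outer face of the aluminium bearing boss (52 mm across) from which the grip end of the spindle comes out, 108 mm from the motor's origin, fixed to it, same axes. Inside the motor, unseen, the spindle meets an inner and an outer thrust washer, its stops. Where they lie varies by over 1 cm and cannot be read from any pose; the travel between them is 11 to 20 mm.
- spindle: Steel shaft 16 mm across, about 0.5 kg, with a brass grip and, at the other end, a felt wheel. It only slides along its y axis (out is -y), does not turn, drags with about 2 N and stays where left. It starts between its stops, not midway. Each stop gives about 4 N per mm from first touch; 3 to 12 N on a stop is a proper feel, over 20 N damages it. Origin: on the shaft, inside the motor.
- grip (a point): Centre of the brass grip, on the spindle axis 110 mm above the bench; moves with the spindle, same axes (out is -y). A waist 28 mm in diameter and 40 mm long along the axis, between rims 36 mm in diameter, 6 mm thick; a 40 mm taper beyond. Its centre starts 58 to 80 mm out from the boss. Take it from above, fingers closing across the shaft (motor's x).
- model: Cream plaster dental model, loose, 60 x 70 x 30 mm high, lying on the bench beyond the end of the grip. Leave alone. Origin: underside centre.
- jar: White jar with a red cap, loose, 48 mm in diameter and 50 mm high, standing on the far (motor's +x) side of the grip. Leave alone. Origin: underside centre.
- rubber_block: Black rubber block, loose, 55 x 40 x 28 mm high, lying on the near (motor's -x) side of the grip. Leave alone. Origin: underside centre.

How it is judged:
On the way, in this order (a step that is already met when the one before it is completed fails the run):
1. the spindle is pushed in and bears on its inner stop with more than 2 N for 0.2 s (contact force between spindle and face_in above 2 N), for 0.2 s.
2. then it is drawn out and bears on its outer stop with more than 2 N for 0.2 s (contact force between spindle and face_out above 2 N), for 0.2 s.
At the end, for the whole second after the job is handed in: The spindle stands still within 1.5 mm of the middle of its travel between the two stops (felt in, then out), and is let go (distance between collar and mid below 0.0015 m and linear speed of spindle below 0.005 m/s); the robot touches nothing.
It fails at once if the spindle is pressed on either stop with more than 20 N (contact force between spindle and face_in above 20 N or contact force between spindle and face_out above 20 N).
It fails at once if the plaster model is moved by more than 15 mm (distance of model from where it was at the start of the episode above 0.015 m).
It fails at once if the jar is moved by more than 15 mm (distance of jar from where it was at the start of the episode above 0.015 m).
It fails at once if the rubber block is moved by more than 15 mm (distance of rubber_block from where it was at the start of the episode above 0.015 m).
It also fails if it takes over 64 s, if anything falls off the work surface, if the arm or the gripper's body presses on something with over 40 N, if the wrist force passes 120 N, or if a joint passes its speed limit or range.

### The arm

A 7-joint arm with a two-finger parallel gripper is mounted at the origin on the work surface. World frame = base frame: x ahead of the robot, y to its left, z up, the work surface at z = 0. Lengths are in m, angles in rad, forces in N, time in s.
With the tool pointing down it reaches from about 0.425 to 0.8 m from the base axis. Payload 8.3 kg.
Tool frame: the origin (TCP) lies at the centre of the arm's flange, where the gripper is bolted on; the fingertips stand 173 mm ahead of it and the grasp point (between the pads) lies 155 mm ahead of it (tcp_to_grasp is the distance from the TCP to the grasp point, in m); z points along the fingers, y is the direction in which the jaws open and shut (so a half turn about z gives the same grasp; the last joint's range is limited). The gripper opens to 85 mm and grips with 20 to 120 N. Pads are 22 mm wide; open, the fingers measure 114 mm over their backs; the gripper's body (76 mm by 85 mm) begins 54 mm behind the grasp point. The pads swing forward as they close: fully open they stand 13 mm farther back than shut.
Start: joints at [-1.386, 0.383, 0.016, 1.37, -0.006, 1.388, -0.046], TCP at [0.153, 0.606, 0.405] pointing down, gripper open.
Joint ranges: [-2.95, 2.95], [-0.25, 2.06], [-1.52, 1.56], [0.18, 2.33], [-1.44, 4.58], [0.02, 2.06], [-3.01, 3.01]. Speed limits (rad/s): [2.39, 2.39, 3.01, 3.01, 3.14, 3.14, 3.14].

### API

Orientations are given as a unit quaternion [w, x, y, z].
In Python, from station import observe, capture, finish_job, tcp_to_grasp gives the robot as it stands. The module is installed in compiled form; this text tells all that it offers.
- The arm moves only by the tool step_arm, never from a script. Its argument "increments" is a list of rows, each a list of 7 numbers: the finger opening in mm, from 0 to 85.4, then the shift along the tool's x, y, z in mm, then the turn, a rotation vector about the tool's x, y, z in degrees. A call has 1 to 20 rows; each row shifts and turns the commanded pose from where the row before left it, along the tool's axes as they then stand; what a row does not reach is not made up. A row lasts 1/8 s, in which the tool goes at most 62.5 mm and 10.7 degrees, less where a joint would pass 70% of its speed; a pose out of reach is approached as far as the arm can. A call is refused whole if a number of a shift passes 62.5 or a number of a turn 10.7, either way. A call with a gripper value outside its range is refused whole. The fingers move at their own pace and stop on an object; "force" is the grip in N (left out, the last holds). Time passes only in rows, so rows that do not move let the fingers close. It gives the time, the measured TCP pose, the force and the opening at its end, in the units of the state.
- observe(): the state, without advancing time (a new reading comes with each control period).
- capture(name): name is "side" or "top"; returns a dict with "pixels" (420x560x3 uint8, red, green, blue), "camera_matrix" (3x3 intrinsics, pixels), "pose" (4x4, takes a point from camera to world coordinates). Camera axes: x right, y up, looking along -z (the intrinsics and any distortion apply to the point x, -y, -z); pixel columns grow to the right and rows downward; lengths in m; the calibration is good to about 2 mm. A picture is of the moment at which its call begins. There is no depth.
- finish_job(): hands the job in, once; it reports no verdict.
The state is a dict: "time_s": time; "joint_pos": joint angles; "qd": joint speeds; "effort": joint torques, N m; "ee_pos": TCP position; "eef_rot": TCP orientation; "force": force on the tool from outside, world axes, zero at the start; "ft_torque": the same for the moment, N m; "finger_gap": opening from 0.0 (shut) to 1.0 (fully open).
Only numpy, scipy, OpenCV 4.12 (cv2) and the standard library are available. Lean on these libraries where they do the work, as an engineer would, in place of code of your own. Each camera call takes 0.05 s, during which the arm holds its last target.

## Working session

There is one attempt and no reset: what is moved stays moved. The work goes in short steps, Python scripts to look and compute and a tool call to move; the robot and the scene stay as the last step left them, time stands still between calls to the robot, and variables do not carry over. Pictures are saved under pics/ and viewed, and the job is handed in when it is done.

Besides the shell and the picture viewer there is one more tool, called after "Request:" by a JSON object that holds its "name" and its "arguments". step_arm: Moves the arm, as the interface text tells. Its arguments: {"type":"object","properties":{"increments":{"type":"array"},"force":{"type":"number"}},"required":["increments"]}

```bash
mkdir -p pics; python3 - <<'E'
from station import observe,capture,tcp_to_grasp
import cv2,numpy as np
print(observe(),tcp_to_grasp)
for n in("side","top"):
    c=capture(n);cv2.imwrite(f"pics/{n}0.png",c["pixels"][:,:,::-1]);np.savez(f"{n}0.npz",**c)
    print(n,c["camera_matrix"],c["pose"],[k for k in c])
E
```

```text
{'time_s': 0.0, 'joint_pos': array([-1.38589939,  0.38423931,  0.01636801,  1.37113131, -0.00629096,
        1.3881855 , -0.04652765]), 'qd': array([ 0.00018485,  0.00122009,  0.00095809,  0.00103327, -0.00096769,
       -0.00186982, -0.00083575]), 'effort': array([ 6.42628238e-04, -6.27588201e+01,  8.44609570e-01, -3.71837533e+01,
        1.64975622e-02,  1.38453604e-02, -7.69922707e-06]), 'ee_pos': array([0.15321235, 0.60576952, 0.40368812]), 'eef_rot': array([-9.82463091e-05,  1.23560123e-01,  9.92336626e-01, -9.51956414e-04]), 'force': array([-0.94062613, -0.54919717, -0.24977995]), 'ft_torque': array([-0.0295245 , -0.04358212,  0.03148969]), 'finger_gap': 0.9993665205832373} 0.1547
side [[403.29510513   0.         273.54424894]
 [  0.         403.29510513 209.95914675]
 [  0.           0.           1.        ]] [[-0.95901888  0.18508232 -0.21453978  0.43146133]
 [-0.2826895  -0.67636222  0.68016233  0.4810969 ]
 [-0.01922058  0.71293666  0.70096497  0.54473518]
 [ 0.          0.          0.          1.        ]] ['pixels', 'camera_matrix', 'pose']
top [[533.75507705   0.         273.89787762]
 [  0.         533.75507705 216.15113377]
 [  0.           0.           1.        ]] [[-0.02719009  0.99563062 -0.08933288  0.47622542]
 [-0.99958912 -0.02626922  0.01146804  0.0257387 ]
 [ 0.00907122  0.089608    0.9959358   0.92555687]
 [ 0.          0.          0.          1.        ]] ['pixels', 'camera_matrix', 'pose']
```

View pics/side0.png

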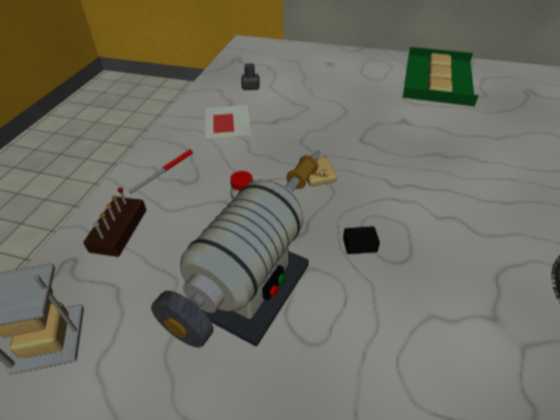

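View pics/top0.png

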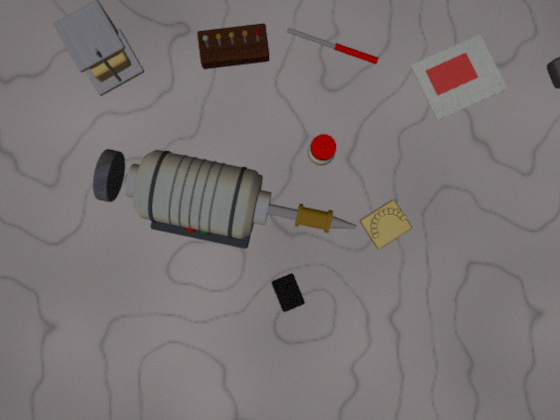

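The side view has the motor at about (240,240) and the brass grip at (303,170). In the top view the grip is at (314,218), the jar at (322,149), the block at (288,292) and the model at (386,223). I'll segment the grip and compute its position.

```bash
cat > h.py <<'E'
import numpy as np,cv2
def plane(c,u,v,z):
    K=c["camera_matrix"];P=c["pose"]
    d=np.array([(u-K[0,2])/K[0,0],-(v-K[1,2])/K[1,1],-1.0]);d=P[:3,:3]@d;o=P[:3,3]
    return o+d*(z-o[2])/d[2]
def proj(c,p):
    K=c["camera_matrix"];P=c["pose"];q=P[:3,:3].T@(np.array(p)-P[:3,3])
    return np.array([K[0,2]+K[0,0]*q[0]/-q[2],K[1,2]+K[1,1]*q[1]/q[2]])
def grip(c):
    h=cv2.cvtColor(c["pixels"],cv2.COLOR_RGB2HSV)
    m=((h[...,0]>12)&(h[...,0]<28)&(h[...,1]>170)&(h[...,2]>60)).astype(np.uint8)
    return m
E
python3 - <<'E'
from h import *
for n,box in(("top",(80,260,240,420)),("side",(130,230,220,350))):
    c=np.load(n+"0.npz");m=grip(c);y0,y1,x0,x1=box
    mm=np.zeros_like(m);mm[y0:y1,x0:x1]=m[y0:y1,x0:x1]
    nl,l,st,ce=cv2.connectedComponentsWithStats(mm)
    for i in range(1,nl):
        if st[i,4]>30:
            print(n,st[i],ce[i],plane(c,*ce[i],.11), cv2.minAreaRect(np.argwhere(l==i)[:,::-1].astype(np.float32)))
    if n=="top": crop=c["pixels"][120:320,240:420]
    else: crop=c["pixels"][130:260,210:390]
    cv2.imwrite(f"pics/{n}_z.png",cv2.resize(crop[:,:,::-1],None,fx=4 if n=="side" else 3,fy=4 if n=="side" else 3,interpolation=cv2.INTER_CUBIC))
E
```

```text
top [296 205  36  27 575] [313.83478261 218.08869565] [ 0.54477753 -0.04484513  0.11      ] ((313.777099609375, 218.16079711914062), (33.666290283203125, 20.59823226928711), 11.689370155334473)
side [287 156  31  32 430] [303.93255814 169.65116279] [ 0.54220226 -0.04862622  0.11      ] ((302.57318115234375, 170.65853881835938), (18.584678649902344, 31.23475456237793), 38.65980911254883)
```

View pics/top_z.png

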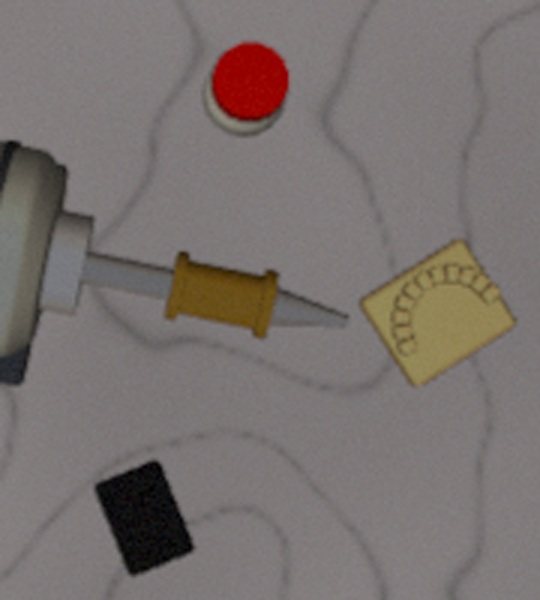

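View pics/side_z.png

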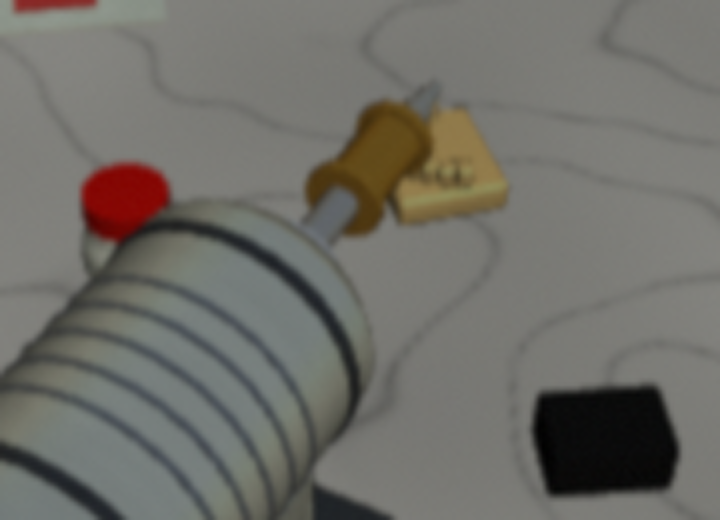

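```bash
python3 - <<'E'
from h import *
from scipy.spatial.transform import Rotation as R
from station import observe
c=np.load("top0.npz")
t=plane(c,355.7,227,.11);b=plane(c,269.3,209.3,.11);g=plane(c,313.8,218.1,.11)
print(t,b,g,np.degrees(np.arctan2(*(b-t)[[1,0]])))
m=grip(c);p=np.argwhere(m[190:245,290:340])[:,::-1]+[290,190]
w=np.array([plane(c,*q,.11)[:2] for q in p]);w0=w-w.mean(0);print(np.linalg.svd(w0,full_matrices=False)[2][0])
print("boss front",[plane(c,240+93/3,120+y/3,.11) for y in(215,311)])
s=observe();q=s["eef_rot"];r=R.from_quat(q[[1,2,3,0]]);print(r.as_matrix())
inn=(b-t);inn/=np.linalg.norm(inn)
print("in in tool",r.inv().apply(inn), "goal delta tool",r.inv().apply(np.array([g[0],g[1],.11+.1547])-s["ee_pos"])*1000, s["force"])
E
```

```text
[ 0.52937184 -0.10860585  0.11      ] [0.56012595 0.02311991 0.11      ] [ 0.54476154 -0.04479114  0.11      ] 76.85851364227713
[-0.22206494 -0.97503188]
boss front [array([0.58735267, 0.01978071, 0.11      ]), array([0.53793851, 0.02110078, 0.11      ])]
[[-9.69460054e-01  2.45248972e-01 -3.80111814e-04]
 [ 2.45249262e-01  9.69458588e-01 -1.68678776e-03]
 [-4.51803026e-05 -1.72849550e-03 -9.99998505e-01]]
in in tool [ 0.01841355  0.99982896 -0.00172903] goal delta tool [-539.11204558 -534.44516366  140.03240118] [ 0.05219697 -0.25698748  0.40009125]
```

```bash
cat > sim.py <<'E'
from h import *
from scipy.spatial.transform import Rotation as R
def apply(p,r,row):
    row=np.array(row,float)
    return p+r.apply(row[1:4])/1000, r*R.from_rotvec(np.radians(row[4:7]))
E
python3 - <<'E'
from sim import *
from station import observe
from scipy.optimize import fsolve
s=observe();r0=R.from_quat(s["eef_rot"][[1,2,3,0]]);p0=s["ee_pos"]
def f(v,pr=0):
    p,r=p0,r0
    for i in range(16):
        p,r=apply(p,r,[85,v[0],v[1],0,0,0,v[2]])
        if pr: print(p,np.hypot(*p[:2]),np.linalg.norm(v[:2]))
    x=r.as_matrix()[:,0]
    return [p[0]-.5448,p[1]+.0448,np.degrees(np.arctan2(x[1],x[0]))-77]
v=fsolve(f,[-50,-5,5.5]);print(v);f(v,1);print(f([round(v[0],1),round(v[1],1),round(v[2],2)]))
E
```

```text
[-52.4643879   -2.8733426    5.55021453]
[0.20339675 0.59013191 0.40379139] 0.6242002153051315 52.5430118615851
[0.25180517 0.56970173 0.40380745] 0.6228690900738947 52.5430118615851
[0.29801068 0.54468536 0.40383208] 0.6208804316359734 52.5430118615851
[0.34158003 0.51531738 0.40386506] 0.6182466498416219 52.5430118615851
[0.38210471 0.48187314 0.40390607] 0.6149843342185056 52.5430118615851
[0.41920473 0.44466623 0.40395472] 0.6111142816561846 52.5430118615851
[0.45253224 0.40404552 0.40401057] 0.6066615292700085 52.5430118615851
[0.48177474 0.36039188 0.40407309] 0.6016553909842529 52.5430118615851
[0.50665805 0.31411463 0.4041417 ] 0.5961294957785773 52.5430118615851
[0.52694884 0.26564767 0.40421574] 0.5901218247645917 52.5430118615851
[0.54245688 0.21544545 0.40429452] 0.5836747432601634 52.5430118615851
[0.55303674 0.16397869 0.40437731] 0.5768350227675633 52.5430118615851
[0.55858923 0.11172995 0.40446334] 0.5696538462012984 52.5430118615851
[0.55906228 0.05918914 0.40455178] 0.5621867878276451 52.5430118615851
[0.55445146 0.0068489  0.40464182] 0.5544937571682804 52.5430118615851
[ 0.5448     -0.0448      0.40473261] 0.5466388936215107 52.5430118615851
[np.float64(-8.174553216111491e-06), np.float64(-0.0006364205557942704), np.float64(0.003432467315150234)]
```

Request:
{"name": "step_arm", "arguments": {"increments": [[85,-52.5,-2.9,0,0,0,5.55],[85,-52.5,-2.9,0,0,0,5.55],[85,-52.5,-2.9,0,0,0,5.55],[85,-52.5,-2.9,0,0,0,5.55],[85,-52.5,-2.9,0,0,0,5.55],[85,-52.5,-2.9,0,0,0,5.55],[85,-52.5,-2.9,0,0,0,5.55],[85,-52.5,-2.9,0,0,0,5.55],[85,-52.5,-2.9,0,0,0,5.55],[85,-52.5,-2.9,0,0,0,5.55],[85,-52.5,-2.9,0,0,0,5.55],[85,-52.5,-2.9,0,0,0,5.55],[85,-52.5,-2.9,0,0,0,5.55],[85,-52.5,-2.9,0,0,0,5.55],[85,-52.5,-2.9,0,0,0,5.55],[85,-52.5,-2.9,0,0,0,5.55],[85,0,0,0,0,0,0],[85,0,0,0,0,0,0]]}}

```text
time_s: 2.35
ee_pos: [0.5448, -0.045, 0.4044]
eef_rot: [-0.0, 0.782, 0.623, -0.0]
force: [0.8, 1.2, -0.6]
finger_gap: 0.994
```

```bash
cat > st.py <<'E'
from sim import *
from station import observe
def st(goal=(0.5448,-0.0448,.2647),ang=77):
    s=observe();r=R.from_quat(s["eef_rot"][[1,2,3,0]]);M=r.as_matrix()
    print("t",round(s["time_s"],3),"p",s["ee_pos"].round(4),"xang",np.degrees(np.arctan2(M[1,0],M[0,0])).round(2),"z",M[:,2].round(4),"gap",round(s["finger_gap"]*85.4,1))
    print("F tool",r.inv().apply(s["force"]).round(2),"T",r.inv().apply(s["ft_torque"]).round(3),"d tool mm",(r.inv().apply(np.array(goal)-s["ee_pos"])*1000).round(2))
if __name__=="__main__": st()
E
python3 st.py; python3 - <<'E'
from station import capture
import cv2
for n in("side","top"): cv2.imwrite(f"pics/{n}1.png",capture(n)["pixels"][:,:,::-1])
E
```

```text
t 2.35 p [ 0.5448 -0.045   0.4044] xang 77.03 z [-5.e-04  5.e-04 -1.e+00] gap 84.9
F tool [1.39 0.53 0.59] T [ 0.005  0.039 -0.033] d tool mm [1.1000e-01 8.0000e-02 1.3972e+02]
```

View pics/side1.png

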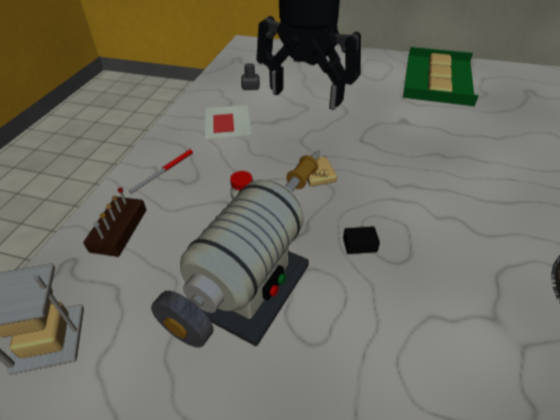

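Request:
{"name": "step_arm", "arguments": {"increments": [[85,0,0,30,0,0,0],[85,0,0,30,0,0,0],[85,0,0,30,0,0,0],[85,0,0,20,0,0,0],[85,0,0,15,0,0,0],[85,0,0,14,0,0,0],[85,0,0,0,0,0,0],[85,0,0,0,0,0,0],[85,0,0,0,0,0,0]]}}

```text
time_s: 3.58
ee_pos: [0.5451, -0.0454, 0.2665]
eef_rot: [0.0, 0.783, 0.623, 0.001]
force: [-0.4, 0.1, 0.4]
finger_gap: 0.996
```

```bash
python3 st.py; python3 - <<'E'
from station import capture
import cv2,numpy as np
o=[]
for n in("side","top"):
    p=capture(n)["pixels"][:,:,::-1]
    o.append(cv2.resize(p[100:300,200:400],None,fx=2,fy=2,interpolation=cv2.INTER_CUBIC))
cv2.imwrite("pics/b2.png",np.hstack(o))
E
```

```text
t 3.575 p [ 0.5451 -0.0454  0.2665] xang 77.0 z [ 1.4e-03  1.0e-04 -1.0e+00] gap 85.0
F tool [-0.03 -0.39 -0.44] T [0.006 0.    0.027] d tool mm [ 0.52 -0.47  1.77]
```

View pics/b2.png

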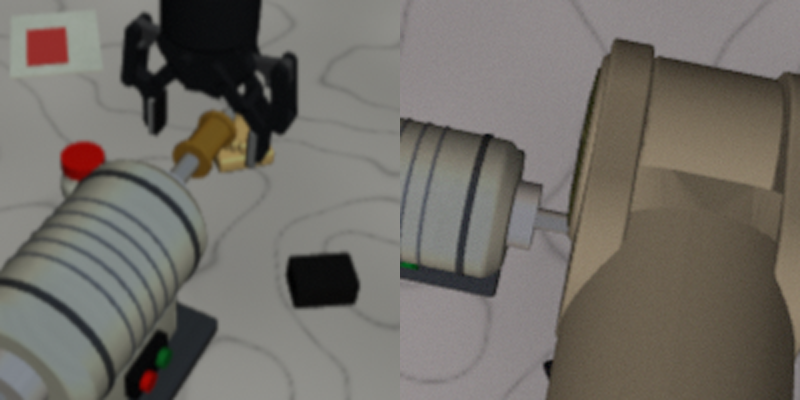

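The fingers straddle the waist, one on each side of it, and nothing else is near. I'll close now.

Request:
{"name": "step_arm", "arguments": {"increments": [[20,0,0,1,0,0,0],[20,0,0,0,0,0,0],[20,0,0,0,0,0,0],[20,0,0,0,0,0,0],[20,0,0,0,0,0,0],[20,0,0,0,0,0,0],[20,0,0,0,0,0,0],[20,0,0,0,0,0,0]], "force": 40}}

```text
time_s: 4.68
ee_pos: [0.5445, -0.0453, 0.2646]
eef_rot: [-0.0, 0.783, 0.623, -0.0]
force: [-5.1, 0.9, 5.8]
finger_gap: 0.31
```

```bash
python3 st.py; python3 - <<'E'
from station import capture
import cv2,numpy as np
p=capture("side")["pixels"][:,:,::-1]
cv2.imwrite("pics/b3.png",cv2.resize(p[100:260,220:380],None,fx=3.5,fy=3.5,interpolation=cv2.INTER_CUBIC))
E
python3 st.py
```

```text
t 4.675 p [ 0.5445 -0.0453  0.2646] xang 77.0 z [-1.e-03  3.e-04 -1.e+00] gap 26.5
F tool [-0.24 -5.19 -5.8 ] T [ 1.183 -0.062  0.082] d tool mm [ 0.52  0.17 -0.05]
t 4.725 p [ 0.5445 -0.0453  0.2647] xang 77.0 z [-1.e-03  2.e-04 -1.e+00] gap 26.8
F tool [-0.41 -4.56 -5.12] T [ 1.118 -0.072  0.017] d tool mm [ 0.53  0.16 -0.03]
```

View pics/b3.png

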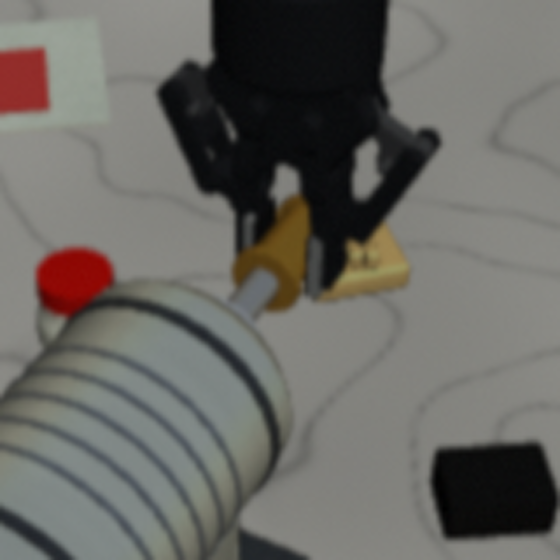

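Request:
{"name": "step_arm", "arguments": {"increments": [[20,0.5,-0.4,-0.5,0,0,0],[20,0.5,0,0,0,0,0],[20,0.5,0,0,0,0,0],[20,0.5,0,0,0,0,0],[20,0,0,0,0,0,0]]}}

```text
time_s: 5.35
ee_pos: [0.5448, -0.0432, 0.265]
eef_rot: [-0.0, 0.783, 0.623, -0.0]
force: [-2.6, -0.7, -0.1]
finger_gap: 0.312
```

```bash
python3 st.py
```

```text
t 5.35 p [ 0.5448 -0.0432  0.265 ] xang 77.01 z [-5.e-04 -1.e-04 -1.e+00] gap 26.7
F tool [-1.23 -2.41  0.15] T [ 0.721 -0.363  0.13 ] d tool mm [-1.54  0.36  0.3 ]
```

```bash
cat > ax.py <<'E'
from sim import *
from station import observe
s=observe();r=R.from_quat(s["eef_rot"][[1,2,3,0]])
a=np.radians(77);u=np.array([np.cos(a),np.sin(a),0]);v=np.array([-u[1],u[0],0])
d=(s["ee_pos"]-[.5445,-.0453,.2646])*1000
T=r.inv().apply(s["ft_torque"])
print("t %.2f  axial %.2f lat %.2f z %.2f | Fx %.2f Ty/.155 %.2f Ftool"%(s["time_s"],d@u,d@v,d[2],s["force"]@u,T[1]/.155),r.inv().apply(s["force"]).round(2),"gap",round(85.4*s["finger_gap"],1))
E
python3 ax.py
```

```text
t 5.35  axial 2.10 lat 0.18 z 0.40 | Fx -1.23 Ty/.155 -2.34 Ftool [-1.23 -2.41  0.15] gap 26.7
```

Request:
{"name": "step_arm", "arguments": {"increments": [[20,0.5,0,0,0,0,0],[20,0.5,0,0,0,0,0],[20,0,0,0,0,0,0]]}}

```text
time_s: 5.72
ee_pos: [0.545, -0.0424, 0.265]
eef_rot: [-0.0, 0.783, 0.622, -0.0]
force: [-4.0, -2.1, -0.4]
finger_gap: 0.313
```

```bash
python3 ax.py
```

```text
t 5.72  axial 2.92 lat 0.18 z 0.45 | Fx -2.92 Ty/.155 -3.92 Ftool [-2.92 -3.39  0.39] gap 26.7
```

Request:
{"name": "step_arm", "arguments": {"increments": [[20,0.5,0,0,0,0,0],[20,0.5,0,0,0,0,0],[20,0,0,0,0,0,0]]}}

```text
time_s: 6.1
ee_pos: [0.5451, -0.0418, 0.265]
eef_rot: [0.0, 0.783, 0.622, -0.0]
force: [-4.2, -3.1, -1.2]
finger_gap: 0.314
```

```bash
python3 ax.py
```

```text
t 6.10  axial 3.56 lat 0.16 z 0.44 | Fx -3.96 Ty/.155 -5.75 Ftool [-3.96 -3.41  1.16] gap 26.8
```

Request:
{"name": "step_arm", "arguments": {"increments": [[20,0.5,0,0,0,0,0],[20,0.5,0,0,0,0,0],[20,0,0,0,0,0,0],[20,0,0,0,0,0,0]]}}

```text
time_s: 6.6
ee_pos: [0.5453, -0.0413, 0.265]
eef_rot: [0.0, 0.783, 0.622, -0.001]
force: [-5.0, -5.2, -0.5]
finger_gap: 0.314
```

```bash
python3 ax.py;python3 - <<'E'
from station import capture
for i in range(3):
    capture("side"); 
    import subprocess
E
python3 ax.py
```

```text
t 6.60  axial 4.10 lat 0.17 z 0.44 | Fx -6.14 Ty/.155 -7.69 Ftool [-6.15 -3.69  0.48] gap 26.8
t 6.75  axial 4.11 lat 0.15 z 0.44 | Fx -7.08 Ty/.155 -7.71 Ftool [-7.08 -3.05  2.5 ] gap 26.8
```

Request:
{"name": "step_arm", "arguments": {"increments": [[20,0.5,0,0,0,0,0],[20,0.5,0,0,0,0,0],[20,0,0,0,0,0,0],[20,0,0,0,0,0,0],[20,0,0,0,0,0,0]]}}

```text
time_s: 7.38
ee_pos: [0.5454, -0.0407, 0.265]
eef_rot: [0.0, 0.783, 0.622, -0.001]
force: [-6.2, -5.8, -0.4]
finger_gap: 0.317
```

```bash
python3 ax.py; python3 - <<'E'
from station import capture
import numpy as np,cv2
c=capture("side");np.savez("side_in.npz",**c)
cv2.imwrite("pics/in.png",cv2.resize(c["pixels"][100:260,220:380,::-1],None,fx=3.5,fy=3.5,interpolation=cv2.INTER_CUBIC))
E
python3 ax.py
```

```text
t 7.38  axial 4.65 lat 0.17 z 0.44 | Fx -7.02 Ty/.155 -9.98 Ftool [-7.03 -4.73  0.46] gap 27.1
t 7.42  axial 4.64 lat 0.17 z 0.42 | Fx -8.02 Ty/.155 -9.72 Ftool [-8.02 -3.31  0.92] gap 26.8
```

View pics/in.png

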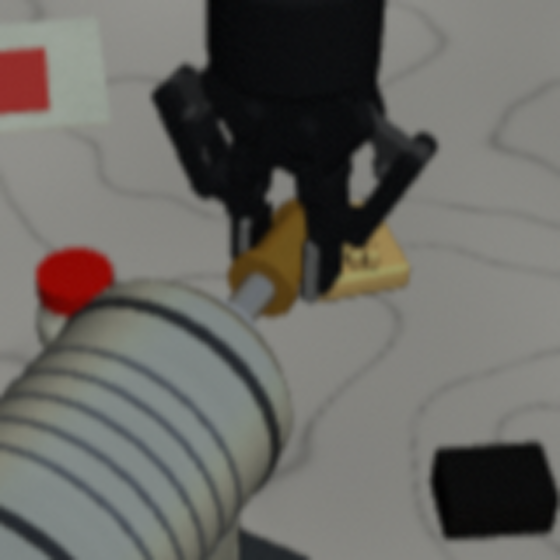

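Inner stop is felt: force rises by about 4 N/mm and reaches about 7 N on the stop after drag. Next I draw the spindle out.

Request:
{"name": "step_arm", "arguments": {"increments": [[20,-0.5,0,0,0,0,0],[20,-0.5,0,0,0,0,0],[20,-1,0,0,0,0,0],[20,-1,0,0,0,0,0],[20,-1,0,0,0,0,0],[20,-1,0,0,0,0,0],[20,-1,0,0,0,0,0],[20,-1,0,0,0,0,0],[20,-1,0,0,0,0,0],[20,-1,0,0,0,0,0],[20,-0.5,0,0,0,0,0],[20,0,0,0,0,0,0]]}}

```text
time_s: 8.93
ee_pos: [0.5435, -0.0487, 0.2651]
eef_rot: [-0.0, 0.783, 0.622, -0.0]
force: [-3.5, 3.2, -2.6]
finger_gap: 0.315
```

```bash
python3 ax.py
```

```text
t 8.93  axial -3.57 lat 0.16 z 0.53 | Fx 2.37 Ty/.155 2.00 Ftool [ 2.37 -4.11  2.64] gap 26.9
```

Request:
{"name": "step_arm", "arguments": {"increments": [[20,-0.5,0,0,0,0,0],[20,-0.5,0,0,0,0,0],[20,-0.5,0,0,0,0,0],[20,-0.5,0,0,0,0,0],[20,-0.5,0,0,0,0,0],[20,-0.5,0,0,0,0,0],[20,0,0,0,0,0,0]]}}

```text
time_s: 9.8
ee_pos: [0.5429, -0.0516, 0.2651]
eef_rot: [-0.0, 0.783, 0.623, -0.0]
force: [-3.7, 2.5, -2.0]
finger_gap: 0.31
```

```bash
python3 ax.py
```

```text
t 9.80  axial -6.47 lat 0.17 z 0.50 | Fx 1.61 Ty/.155 2.09 Ftool [ 1.61 -4.22  2.03] gap 26.5
```

Only the 2 N drag so far, so I carry on out in small steps.

Request:
{"name": "step_arm", "arguments": {"increments": [[20,-0.5,0,0,0,0,0],[20,-0.5,0,0,0,0,0],[20,-0.5,0,0,0,0,0],[20,-0.5,0,0,0,0,0],[20,0,0,0,0,0,0]]}}

```text
time_s: 10.42
ee_pos: [0.5424, -0.0535, 0.2651]
eef_rot: [-0.0, 0.783, 0.623, -0.0]
force: [-4.5, 2.9, -2.3]
finger_gap: 0.313
```

```bash
python3 ax.py
```

```text
t 10.43  axial -8.49 lat 0.16 z 0.53 | Fx 1.86 Ty/.155 2.04 Ftool [ 1.86 -5.01  2.26] gap 26.7
```

Request:
{"name": "step_arm", "arguments": {"increments": [[20,-0.5,0,0,0,0,0],[20,-0.5,0,0,0,0,0],[20,-0.5,0,0,0,0,0],[20,-0.5,0,0,0,0,0],[20,0,0,0,0,0,0]]}}

```text
time_s: 11.05
ee_pos: [0.542, -0.0555, 0.2651]
eef_rot: [-0.0, 0.783, 0.623, -0.0]
force: [-4.3, 2.9, -1.7]
finger_gap: 0.313
```

```bash
python3 ax.py
```

```text
t 11.05  axial -10.48 lat 0.16 z 0.53 | Fx 1.89 Ty/.155 2.12 Ftool [ 1.89 -4.88  1.74] gap 26.7
```

Request:
{"name": "step_arm", "arguments": {"increments": [[20,-0.5,0,0,0,0,0],[20,-0.5,0,0,0,0,0],[20,-0.5,0,0,0,0,0],[20,-0.5,0,0,0,0,0],[20,0,0,0,0,0,0]]}}

```text
time_s: 11.68
ee_pos: [0.5417, -0.0566, 0.2651]
eef_rot: [-0.0, 0.782, 0.623, 0.0]
force: [-3.2, 5.7, -3.3]
finger_gap: 0.314
```

```bash
python3 ax.py
```

```text
t 11.68  axial -11.62 lat 0.15 z 0.55 | Fx 4.85 Ty/.155 6.09 Ftool [ 4.85 -4.43  3.29] gap 26.8
```

Request:
{"name": "step_arm", "arguments": {"increments": [[20,-0.5,0,0,0,0,0],[20,-0.5,0,0,0,0,0],[20,-0.5,0,0,0,0,0],[20,0,0,0,0,0,0]]}}

```text
time_s: 12.18
ee_pos: [0.5415, -0.0574, 0.2652]
eef_rot: [-0.001, 0.782, 0.623, 0.001]
force: [-2.6, 7.8, -3.0]
finger_gap: 0.314
```

```bash
python3 ax.py
```

```text
t 12.18  axial -12.43 lat 0.17 z 0.56 | Fx 7.03 Ty/.155 8.65 Ftool [ 7.03 -4.31  3.04] gap 26.8
```

Request:
{"name": "step_arm", "arguments": {"increments": [[20,-0.4,0,0,0,0,0],[20,0,0,0,0,0,0],[20,0,0,0,0,0,0],[20,0,0,0,0,0,0]]}}

```text
time_s: 12.68
ee_pos: [0.5415, -0.0576, 0.2652]
eef_rot: [-0.001, 0.782, 0.623, 0.001]
force: [-2.0, 8.4, -3.7]
finger_gap: 0.317
```

```bash
python3 ax.py; python3 - <<'E'
from station import capture
import numpy as np,cv2
c=capture("side");np.savez("side_out.npz",**c)
cv2.imwrite("pics/out.png",cv2.resize(c["pixels"][100:260,220:380,::-1],None,fx=3.5,fy=3.5,interpolation=cv2.INTER_CUBIC))
E
python3 ax.py
```

```text
t 12.68  axial -12.63 lat 0.16 z 0.56 | Fx 7.78 Ty/.155 9.31 Ftool [ 7.78 -3.86  3.7 ] gap 27.1
t 12.72  axial -12.64 lat 0.17 z 0.54 | Fx 8.22 Ty/.155 9.73 Ftool [ 8.22 -3.99  3.22] gap 26.7
```

View pics/out.png

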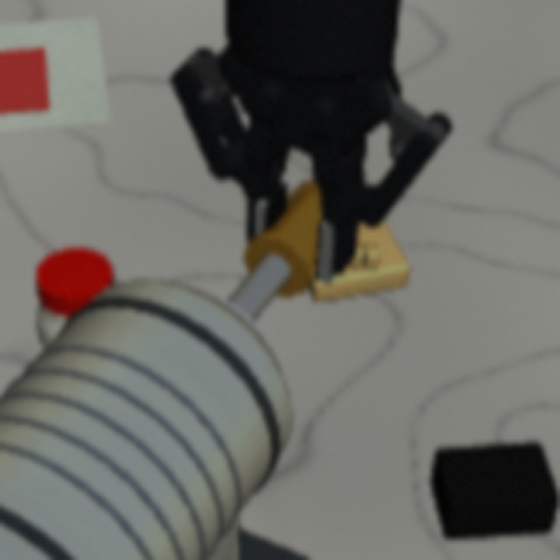

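Outer stop is felt too: 9.7 N at axial −12.64, against 9.85 N at +4.65 on the inner stop. The middle is therefore at about −4.0, so I return there.

Request:
{"name": "step_arm", "arguments": {"increments": [[20,0.5,0,0,0,0,0],[20,1,0,0,0,0,0],[20,1,0,0,0,0,0],[20,1,0,0,0,0,0],[20,1,0,0,0,0,0],[20,1,0,0,0,0,0],[20,1,0,0,0,0,0],[20,1,0,0,0,0,0],[20,1,0,0,0,0,0],[20,1,0,0,0,0,0],[20,0.5,0,0,0,0,0],[20,0.4,0,0,0,0,0],[20,0,0,0,0,0,0],[20,0,0,0,0,0,0]]}}

```text
time_s: 14.48
ee_pos: [0.5433, -0.0501, 0.2651]
eef_rot: [0.0, 0.783, 0.622, -0.001]
force: [-5.0, -0.7, -2.0]
finger_gap: 0.311
```

```bash
python3 ax.py
```

```text
t 14.47  axial -4.91 lat 0.13 z 0.52 | Fx -1.84 Ty/.155 -2.26 Ftool [-1.84 -4.69  2.01] gap 26.5
```

Request:
{"name": "step_arm", "arguments": {"increments": [[20,0.5,0,0,0,0,0],[20,0.5,0,0,0,0,0],[20,0,0,0,0,0,0],[20,0,0,0,0,0,0],[20,0,0,0,0,0,0]]}}

```text
time_s: 15.1
ee_pos: [0.5435, -0.049, 0.2651]
eef_rot: [0.0, 0.783, 0.622, -0.001]
force: [-4.5, -0.7, -2.2]
finger_gap: 0.313
```

```bash
python3 ax.py
```

```text
t 15.10  axial -3.87 lat 0.14 z 0.52 | Fx -1.71 Ty/.155 -2.24 Ftool [-1.71 -4.23  2.25] gap 26.8
```

Request:
{"name": "step_arm", "arguments": {"increments": [[20,-0.4,-0.4,0.3,0,0,0],[20,0,0,0,0,0,0],[20,0,0,0,0,0,0]]}}

```text
time_s: 15.48
ee_pos: [0.5434, -0.0489, 0.265]
eef_rot: [0.0, 0.783, 0.622, -0.0]
force: [-3.5, -0.5, -1.3]
finger_gap: 0.316
```

```bash
python3 ax.py;  python3 - <<'E'
from station import capture
import numpy as np,cv2
c=capture("side");np.savez("side_mid.npz",**c)
E
```

```text
t 15.47  axial -3.73 lat 0.31 z 0.45 | Fx -1.28 Ty/.155 -2.80 Ftool [-1.29 -3.32  1.32] gap 27.0
```

Request:
{"name": "step_arm", "arguments": {"increments": [[20,-0.3,0,0,0,0,0],[20,0,0,0,0,0,0],[20,0,0,0,0,0,0],[20,0,0,0,0,0,0]]}}

```text
time_s: 16.02
ee_pos: [0.5433, -0.0488, 0.265]
eef_rot: [0.0, 0.783, 0.623, 0.0]
force: [-3.1, -0.4, 0.3]
finger_gap: 0.315
```

```bash
python3 ax.py
```

```text
t 16.02  axial -3.64 lat 0.36 z 0.40 | Fx -1.10 Ty/.155 -2.67 Ftool [-1.1  -2.94 -0.32] gap 26.9
```

```bash
cat >> ax.py <<'E'
g=(s["ee_pos"]+r.apply([0,0,.1547])-[.5445,-.0453,.1099])*1000
print("grasp axial %.2f lat %.2f  xang %.2f"%(g@u,g@v,np.degrees(np.arctan2(*r.as_matrix()[[1,0],0]))), "zax.u",r.as_matrix()[:,2]@u)
E
python3 ax.py
python3 - <<'E'
from h import *
# grip shift in side images: track grip/rim vs in and out frames, cross-check
from scipy.spatial.transform import Rotation as R
out={}
for n in("in","mid","out"):
    c=np.load(f"side_{n}.npz");m=grip(c)
    mm=np.zeros_like(m);mm[140:200,270:330]=m[140:200,270:330]
    g=cv2.cvtColor(c["pixels"],cv2.COLOR_RGB2GRAY).astype(float)
    nl,l,st,ce=cv2.connectedComponentsWithStats(mm);i=1+np.argmax(st[1:,4]);print(n,st[i],ce[i],plane(c,*ce[i],.11))
    out[n]=(c,ce[i])
E
```

```text
t 16.02  axial -3.64 lat 0.36 z 0.40 | Fx -1.10 Ty/.155 -2.67 Ftool [-1.1  -2.94 -0.32] gap 26.9
grasp axial -3.65 lat 0.30  xang 77.00 zax.u -4.2151352159961575e-05
in [286 158  21  31 302] [299.07284768 172.52980132] [ 0.54835254 -0.03895248  0.11      ]
mid [289 155  21  32 299] [301.33110368 169.909699  ] [ 0.54632088 -0.04679301  0.11      ]
out [291 153  21  31 299] [303.64214047 167.19732441] [ 0.54423113 -0.05501697  0.11      ]
```

Request:
{"name": "step_arm", "arguments": {"increments": [[20,-0.5,0,0,0,0,0],[20,-0.3,0,0,0,0,0],[20,0,0,0,0,0,0],[20,0,0,0,0,0,0]]}}

```text
time_s: 16.52
ee_pos: [0.5432, -0.0491, 0.265]
eef_rot: [-0.0, 0.782, 0.623, 0.0]
force: [-1.1, 1.7, -0.1]
finger_gap: 0.316
```

```bash
python3 ax.py
```

```text
t 16.52  axial -3.96 lat 0.41 z 0.38 | Fx 1.40 Ty/.155 2.53 Ftool [ 1.4  -1.41  0.1 ] gap 26.9
grasp axial -3.89 lat 0.35  xang 77.04 zax.u 0.00048738644134920764
```

Now within about 0.1 mm of the middle, so I'll open slowly.

Request:
{"name": "step_arm", "arguments": {"increments": [[20,0.2,0,0,0,0,0],[27,0,0,0,0,0,0],[29,0,0,0,0,0,0],[32,0,0,0,0,0,0],[40,0,0,0,0,0,0],[60,0,0,0,0,0,0],[85,0,0,0,0,0,0],[85,0,0,0,0,0,0],[85,0,0,0,0,0,0],[85,0,0,0,0,0,0],[85,0,0,0,0,0,0],[85,0,0,0,0,0,0]], "force": 20}}

```text
time_s: 18.02
ee_pos: [0.5431, -0.0493, 0.2649]
eef_rot: [-0.0, 0.783, 0.623, -0.0]
force: [-0.5, -0.2, -0.0]
finger_gap: 0.997
```

```bash
python3 ax.py; python3 - <<'E'
from station import capture
import numpy as np,cv2
c=capture("side");np.savez("side_rel.npz",**c)
cv2.imwrite("pics/rel.png",cv2.resize(c["pixels"][60:260,220:380,::-1],None,fx=3,fy=3,interpolation=cv2.INTER_CUBIC))
E
```

```text
t 18.02  axial -4.25 lat 0.49 z 0.30 | Fx -0.30 Ty/.155 -0.35 Ftool [-0.3  -0.44  0.02] gap 85.1
grasp axial -4.25 lat 0.49  xang 77.00 zax.u -3.900881051542718e-05
```

View pics/rel.png

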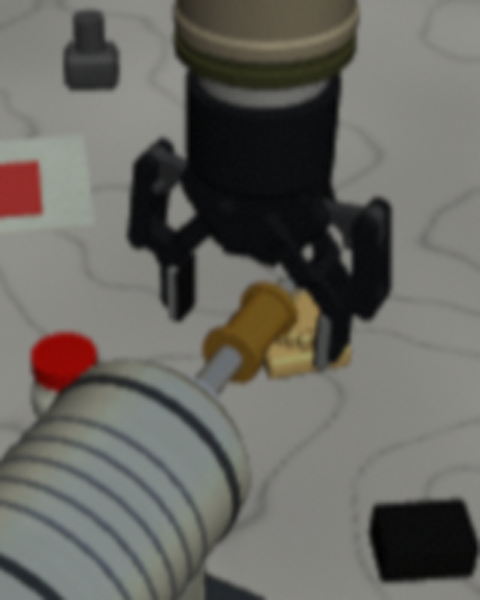

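The fingers are clear of the grip on both sides. I'll lift off and compare with the start pictures.

Request:
{"name": "step_arm", "arguments": {"increments": [[85,0,0,-15,0,0,0],[85,0,0,-25,0,0,0],[85,0,0,-30,0,0,0],[85,0,0,-40,0,0,0],[85,30,-30,-40,0,0,0],[85,0,-60,0,0,0,0],[85,0,-60,0,0,0,0],[85,0,0,0,0,0,0],[85,0,0,0,0,0,0],[85,0,0,0,0,0,0]]}}

```text
time_s: 19.32
ee_pos: [0.4047, 0.0133, 0.4153]
eef_rot: [0.0, 0.783, 0.622, 0.0]
force: [-0.7, 0.4, 0.1]
finger_gap: 0.994
```

```bash
python3 - <<'E'
from h import *
from station import capture,observe
print(observe()["qd"].round(3),observe()["ee_pos"])
for n in("side","top"):
    c=capture(n);np.savez(n+"_end.npz",**c);cv2.imwrite(f"pics/{n}_end.png",c["pixels"][:,:,::-1])
c0=np.load("side0.npz");u=np.array([np.cos(np.radians(77)),np.sin(np.radians(77))])
res={}
for n in("0","_rel","_end"):
    c=np.load(f"side{n}.npz");m=grip(c);mm=np.zeros_like(m);mm[140:200,270:330]=m[140:200,270:330]
    nl,l,st,ce=cv2.connectedComponentsWithStats(mm);i=1+np.argmax(st[1:,4]);p=plane(c,*ce[i],.11)
    print(n,st[i],ce[i],p[:2]@u*1000)
# template phase: shift of left (near) rim crop among frames in,mid,out,rel,end
def rim(n):
    c=np.load(f"side{n}.npz");m=grip(c)
    ys,xs=np.nonzero(m[140:200,270:330]); return c
ref=cv2.cvtColor(np.load("side_end.npz")["pixels"],cv2.COLOR_RGB2GRAY)
T=np.load("side_end.npz")["pixels"][160:184,284:306]
T=cv2.resize(T,None,fx=8,fy=8,interpolation=cv2.INTER_CUBIC)
for n in("0","_in","_mid","_out","_rel","_end"):
    I=cv2.resize(np.load(f"side{n}.npz")["pixels"][140:200,265:330],None,fx=8,fy=8,interpolation=cv2.INTER_CUBIC)
    r=cv2.matchTemplate(I,T,cv2.TM_CCOEFF_NORMED);_,v,_,k=cv2.minMaxLoc(r)
    q=np.array(k)/8+[265+11,140+12]
    print(n,round(v,3),q,(plane(c0,*q,.11)[:2]@u*1000).round(2))
E
```

```text
[ 0.004  0.016 -0.001  0.003  0.001  0.002 -0.002] [0.40466816 0.01332089 0.41531542]
0 [287 156  31  32 430] [303.93255814 169.65116279] 74.58903664297327
_rel [289 155  30  31 423] [305.         168.28841608] 70.40562419877952
_end [289 155  30  31 422] [304.98341232 168.26303318] 70.35674651850191
0 0.997 [293.875 173.375] 91.54
_in 0.536 [291.25 174.75] 96.85
_mid 0.54 [293.5 172. ] 88.58
_out 0.536 [295.75  169.125] 79.88
_rel 0.985 [295.25 172.  ] 87.18
_end 1.0 [295. 172.] 87.38
```

View pics/side_end.png

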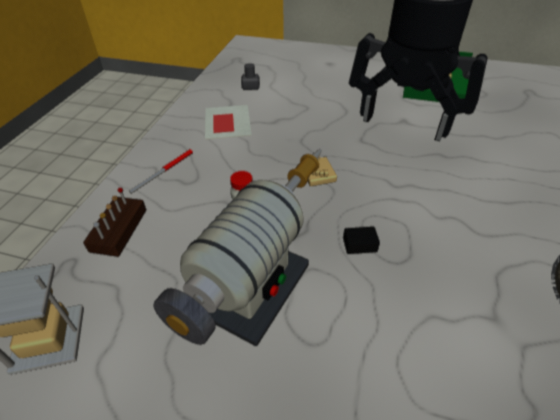

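View pics/top_end.png

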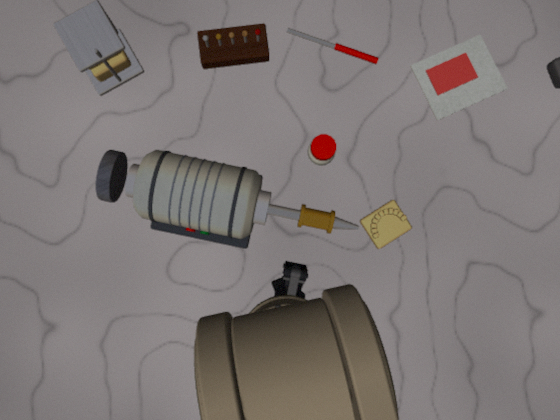

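```bash
python3 -c "
from station import finish_job;print(finish_job())"
```

```text
the job is handed in; nothing more can be done
None
```

I felt both stops with the spindle held by its waist, left it close to midway, let go and handed the job in at about 19.4 s. `finish_job` reports no verdict.

| Check | Inner stop | Outer stop |
|---|---|---|
| Total force, including about 2 N of drag | about 9.8 N | about 9.6 N |
| Force on the stop itself, estimated | about 7–8 N | about 7–8 N |
| Axial tool position, from the grasp | +4.65 mm | −12.64 mm |

- **Middle of travel:** the two positions, taken at nearly equal force, put the middle at −4.0 mm. I estimate the travel between first touches at about 13.5 mm.
- **Where the spindle stands:** it read −3.9 mm just before I let go. The side pictures put the grip 4.2 mm out from its start position, so it is about 0.1 to 0.2 mm from the middle, with the limit at 1.5 mm.
- **Surroundings:** the arm ended clear and high, with about zero force on it. By eye, the model, jar and block stand where they did at the start. The block was hidden by the arm in the last top view, but the side view shows it in place.
- **Readings that disagreed:**
    - The wrist's direct force reading was about 15–20% below the value I worked out from its torque. At equal force on both stops this cancels in the midpoint.
    - Just before release, the tool crept about 0.2 mm further in while I commanded it out. I corrected that before opening.

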